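# Close the clamp leaf, push the press slide home and start the stroke

## Task

A chrome workpiece lies ready in the drawn-out slide of the bench press. With the fingertips, push the yellow clamp leaf down until it is shut over the workpiece, then push the slide all the way in under the press until it meets its stop, then press the green start button right down and let it come up again. Pick nothing up: the workpiece stays lying in its cradle and the loose things on the bench stay where they are, and do not press the red emergency stop.

Things in the scene. Friction and masses are not known exactly. Their poses are not given: they have to be found in the camera images.
- press: Green C-frame bench press, fixed. Origin on the bench under the ram, z up. In its frame: column x 85..175 mm, 70 mm wide, 300 mm high; head x -40..90, y -40..40, z 185..270 mm, air cylinder on it up to 410 mm; ram down to z 120 mm; base plate x -80..190, y -80..80, z to 25 mm; slide bed x -55..55, y -310..60, z to 40 mm. The slide runs along its y: drawn out to -y, home to +y.
- slide (a joint): Position of the slide along the bed, m: 0 = home against the fixed stop, 0.15 = drawn fully out, as at the start, towards the press's -y. Needs about 3 N to move and stays where it is left; 0.8 kg.
- push_plate (a point): Centre of the outer face of the slide's blue push plate, z 90 mm; axes as the press. Plate 90 mm wide (x), 12 mm thick, z 55..113 mm. Its outer face looks to press -y; pushing it to +y drives the slide home, where the face stands 140 mm from the ram axis, 100 mm clear of the head.
- leaf (a joint): Angle of the clamp leaf, rad: 0 = shut flat, about 1.57 = upright, up to 1.9 leaning back. Stiff friction hinge: it stays where it is left and takes about 2 N at its edge to move.
- leaf_hinge (a point): Middle of the leaf's hinge pin, on the slide: 44 mm to press +x of the slide's middle line, z 99 mm, 140 mm to +y of the push plate's outer face. The pin lies along press y; the axes turn with the leaf.
- leaf_edge (a point): Mid free edge of the yellow leaf, on its outer (upper) face, 94 mm from the hinge; axes turn with the leaf: -x from hinge to edge, z out of the outer face (up when shut, to press +x when upright). Frame 80 mm wide (y), 8 mm thick, a window 30 x 40 mm in it, bar at the free edge 30 mm deep, black finger tab 34 mm wide reaching 16 mm past the edge. Shut: upper face z 103 mm, edge towards press -x.
- cradle (a point): Floor of the two brass U-blocks on the slide, z 70 mm, at the middle: where the workpiece's origin lies when seated. It moves with the slide and comes under the ram when home.
- workpiece: Chrome turned body lying loose in the U-blocks along the slide: 100 mm long, 18 mm thick, 26 mm thick at its middle, 60 to 130 g. Origin at the underside of the barrel, mid-length, z 70 mm. The leaf closes 3 mm above it without touching it. It rides along with the slide.
- control: Fixed grey push-button box, 150 mm (its x) by 75 mm by 55 mm high, origin under its centre; it stands on the left or on the right of the press. Green start button at its x -35 mm, red emergency stop at x +40 mm.
- start (a joint): Travel of the green start button, m: 0 = up, 0.006 = fully down; springs back; 5 N when fully down.
- start_top (a point): Middle of the top of the green button, 30 mm across; it is pressed straight down.
- estop (a joint): Travel of the red emergency stop, m: 0 = up; not to be pressed.
- estop_top (a point): Middle of the top of the red emergency stop, 40 mm across, 75 mm from the green button.
- parts_box: Fixed black box of small parts, 150 by 75 by 45 mm high, origin under its centre; it stands in the place that the control box does not take.
- spare: Loose spare chrome body, like the workpiece, lying on the bench between robot and press. Leave alone.
- pin_cup: Loose blue plastic cup of brass pins, 60 mm across, 55 mm high, origin under its centre, near the robot on the right. Leave alone.
- oiler: Loose yellow oil bottle with a red cap, 44 mm across, 120 mm high, origin under its centre, behind the slide. Leave alone.
- screwdriver: Loose screwdriver lying near the robot on the left, along y. Leave alone.
- cap: Loose chrome cap, 34 mm across, 32 mm high, standing left of the press. Leave alone.
Mind the look-alikes: they are no part of the job. Of the things that look like the control, the middle-sized one is meant.

How it is judged (in metres and radians):
On the way, in this order (a step that is already met when the one before it is completed fails the run):
1. the clamp leaf is pushed shut while the slide is still drawn out (value of joint leaf below 0.06 rad and value of joint slide above 0.08 m and distance between workpiece and cradle below 0.01 m), for 0.1 s.
2. the slide is pushed home against its stop with the leaf still shut (value of joint leaf below 0.06 rad and value of joint slide below 0.004 m), for 0.2 s.
3. the green start button is pressed down with the slide home and the leaf shut (all of step 2 and value of joint start above 0.004 m), for 0.05 s.
At the end, for the whole second after the job is handed in: The leaf is shut (joint below 0.06 rad), the slide is home (joint below 4 mm), the start button has been pressed (more than 4 mm of its 6 mm) and is up again (below 2 mm), the emergency stop is up, and the workpiece lies at rest in its cradle (within 10 mm of its place) (all of step 2 and value of joint each of start, estop below 0.002 m and distance between workpiece and cradle below 0.01 m and linear speed of workpiece below 0.03 m/s); the robot touches nothing.
It fails at once if the slide was pushed under the press with the leaf still up (value of joint slide below 0.06 m and value of joint leaf above 0.15 rad).
It fails at once if the start button was pressed before the slide was home and the leaf shut (value of joint start above 0.003 m and (value of joint slide above 0.006 m or value of joint leaf above 0.1 rad)).
It fails at once if the emergency stop was pressed (value of joint estop above 0.002 m).
It fails at once if the workpiece was lifted or knocked out of its cradle (distance between workpiece and cradle above 0.015 m).
It fails at once if a loose thing on the bench was disturbed (moved by more than 20 mm) (distance of any of spare, pin_cup, oiler, screwdriver, cap from where it was at the start of the episode above 0.02 m).
It also fails if it takes over 58 s, if anything falls off the work surface, if the arm or the gripper's body presses on something with over 40 N, if the wrist force passes 120 N, or if a joint passes its speed limit or range.

## Robot

A 6-joint arm with a two-finger parallel gripper is mounted at the origin on the work surface. World frame = base frame: x ahead of the robot, y to its left, z up, the work surface at z = 0. Lengths are in mm, angles in rad, forces in N, time in s.
With the tool pointing down it reaches from about 150 to 775 mm from the base axis. Payload 6.1 kg.
Tool frame: the origin (TCP) lies midway between the tips of the shut fingers; the grasp point (between the pads) lies 19 mm behind it; z points along the fingers, y is the line along which they close (so a half turn about z gives the same grasp; the last joint's range is limited). The gripper opens to 85 mm and grips with 20 to 120 N. Pads are 22 mm wide; open, the fingers measure 114 mm over their backs; the gripper's body (76 mm by 85 mm) begins 54 mm behind the grasp point. The pads swing forward as they close: fully open they stand 13 mm farther back than shut.
Start: joints at [1.146, 0.126, -0.04, 1.405, 0, 1.571], TCP at [216.364, 478.325, 231.295] pointing down, gripper open.
Joint ranges: [-2.72, 2.72], [-0.95, 1.95], [-1.27, 1.35], [-1.78, 2.02], [-1.46, 1.47], [-3.14, 3.14]. Speed limits (rad/s): [2.39, 2.39, 3.01, 3.14, 3.14, 3.14].

## Interface

Orientations are given as a unit quaternion [x, y, z, w].
In Python, from workcell import manip gives the robot as it stands.
- The arm moves only by the tool send_rows, never from a script. Its argument "targets" is a list of rows, each a list of 3 entries, a list of its own where there are three numbers: the turn, a rotation vector about the tool's x, y, z in rad, then the shift along the tool's x, y, z in cm, then the opening, from 0 (shut) to 1 (fully open). In form: [[[ax, ay, az], [dx, dy, dz], gripper], ...]. A call has 1 to 10 rows; each row shifts and turns the commanded pose from where the row before left it, along the tool's axes as they then stand; what a row does not reach is not made up. A row lasts 1/8 s, in which the tool goes at most 62.5 mm and 10.7 degrees, less where a joint would pass 70% of its speed; a pose out of reach is approached as far as the arm can. A call is refused whole if a number of a shift passes 6.25 or a number of a turn 0.188, either way. A call with a gripper value outside its range is refused whole. The fingers move at their own pace and stop on an object; the grip force is fixed at half the most. Time passes only in rows, so rows that do not move let the fingers close. It gives the time, the measured TCP pose, the force, the opening and the grip force at its end, in the units of the state.
- manip.sense(): the state, without advancing time (a new reading comes with each control period).
- manip.read_camera(name): name is "scene" or "side" or "wrist"; returns the picture (420x560x3 uint8, red, green, blue); there is no depth.
- manip.camera_info(name): a dict with "camera_matrix" (3x3 intrinsics, pixels), "pose" (4x4, takes a point from camera to world coordinates). Camera axes: x right, y down, z forward; pixel columns grow to the right and rows downward; lengths in mm; the calibration is good to about 2 mm. A picture is of the moment at which its call begins: read the wrist's pose just before it. camera_info takes no time and is no camera call; for the wrist camera it gives the pose at the moment of the call.
- manip.sign_off(): hands the job in; it is judged then, once.
Trained networks look in the newest picture that a camera, given by its name, has taken for a name from the list of things; names that differ only in an ending like _2 or _b are one class to them, and where a whole thing is asked for, a point or a joint stands for the part that bears it (a point fixed in the world has none). Each returns a list of dicts, best first, with "p" (0 to 1); they miss things now and then, are a little off and sometimes report something else, mostly with a low value. They report only what shows in the picture. A call takes as long as a camera call. They do not tell look-alikes from the thing itself.
- manip.spot_in(query, camera): "point" ([x, y, z] in mm, in world coordinates, good to about 4 mm: the middle of the surface that is visible of it).
- manip.pinpoint(query, camera): "point" ([x, y, z] in mm, in world coordinates, good to about 4 mm: a listed point, or the origin of a listed thing).
The state is a dict: "t": time; "joints": joint angles; "qd": joint speeds; "joint_efforts": joint torques, N m; "tcp_pos": TCP position; "eef_rot": TCP orientation; "wrist_force": force on the tool from outside, world axes, zero at the start; "torque": the same for the moment, N m; "grip_width": finger opening in mm; "finger_force": force on a finger pad.
Only numpy, scipy, OpenCV 4.12 (cv2) and the standard library are available. Lean on these libraries where they do the work, as an engineer would, in place of code of your own. Each camera call takes 0.05 s, during which the arm holds its last target. There are 200 camera calls.

## Working session

There is one attempt and no reset: what is moved stays moved. The work goes in short steps, Python scripts to look and compute and a tool call to move; the robot and the scene stay as the last step left them, time stands still between calls to the robot, and variables do not carry over. Pictures are saved under pics/ and viewed, at most 10 in all, crops included, and the job is handed in when it is done.

Besides the shell and the picture viewer there is one more tool, called by a JSON object that holds its "api" and its "payload", one argument or row to a line. send_rows: Moves the arm, as the interface text tells. Its arguments: {"type":"object","properties":{"targets":{"type":"array"}},"required":["targets"]}

```bash
mkdir -p pics
python3 - <<'E'
from workcell import manip
import cv2
s=manip.sense();print(s)
for c in("scene","side"):
    im=manip.read_camera(c);cv2.imwrite(f"pics/{c}0.png",im[:,:,::-1])
    print(c)
    for q in("press","push_plate","leaf_hinge","leaf_edge","cradle","control","start_top","estop_top","parts_box"):
        print(q,[([round(float(v)) for v in d["point"]],round(d["p"],2)) for d in manip.pinpoint(q,c)][:4])
E
```

```text
{'t': 0.0, 'joints': array([ 1.14598934e+00,  1.26379075e-01, -4.06270476e-02,  1.40542039e+00,
        5.47127943e-06,  1.57080594e+00]), 'qd': array([-0.00070786, -0.00061638,  0.00062099,  0.00078746,  0.0003992 ,
       -0.00080741]), 'joint_efforts': array([ 7.60273215e-04, -4.35917115e+01,  3.52922344e+01,  1.72989297e-02,
       -6.97625842e-05, -4.43773146e-06]), 'tcp_pos': array([216.19918279, 477.94994939, 230.52025689]), 'eef_rot': array([ 2.10814616e-01,  9.77525720e-01, -7.96201335e-04, -1.74500452e-04]), 'wrist_force': array([ 0.05268232,  0.00634814, -0.33406666]), 'torque': array([-0.02378901, -0.02939465,  0.0155888 ]), 'finger_force': 0.0, 'grip_width': 85.39369945240685}
scene
press [([566, 160, 0], 0.69)]
push_plate [([610, -127, 92], 0.65)]
leaf_hinge [([634, 23, 100], 0.88)]
leaf_edge [([612, 17, 191], 0.66)]
cradle [([587, 10, 69], 0.97)]
control [([211, -273, -2], 0.74), ([287, -511, -2], 0.69), ([509, -364, 1], 0.67)]
start_top [([241, -505, 105], 0.68), ([467, -369, 74], 0.66), ([190, -268, 54], 0.51)]
estop_top [([342, -521, 105], 0.78), ([547, -360, 78], 0.7), ([243, -264, 48], 0.51)]
parts_box []
side
press [([566, 155, -2], 0.69)]
push_plate [([609, -126, 88], 0.92), ([590, 12, 70], 0.25)]
leaf_hinge [([585, 11, 70], 0.26)]
leaf_edge []
cradle [([584, 10, 70], 0.65)]
control [([508, -360, 1], 0.93), ([283, -512, -3], 0.71)]
start_top [([473, -364, 78], 0.36)]
estop_top [([543, -357, 76], 0.56)]
parts_box [([504, 417, 2], 0.96)]
```

View pics/scene0.png

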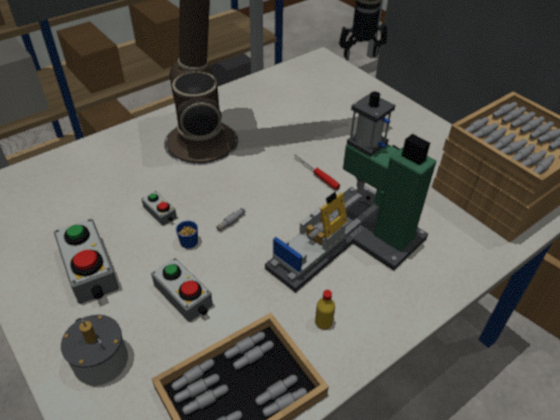

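View pics/side0.png

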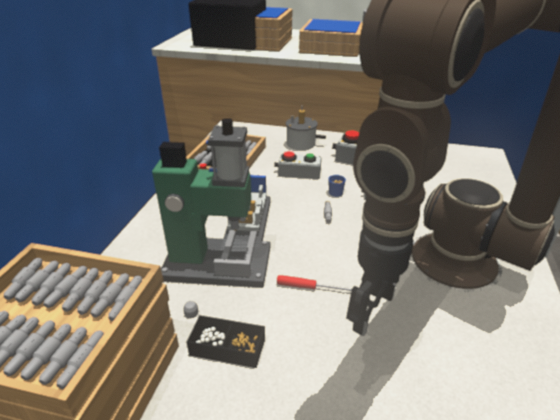

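The scene shows three control boxes. The middle-sized one has its green button at px (172,270) and its red at (190,290), which is about (508,-362). The leaf stands upright at (333,215), and the press is yawed about 9°. The side view has the parts box at the left of the press, so this control is the right one.

I'll lift, turn and swing round to the front of the press.

{"api": "send_rows", "payload": {
  "targets": [
    [[0,0,0.166],[0,0,-0.8],0],
    [[0,0,0.166],[0,0,-0.8],0],
    [[0,0,0.166],[0,0,-0.8],0],
    [[0,0,0.166],[0,0,-0.8],0],
    [[0,0,0.166],[0,0,-0.8],0],
    [[0,0,0.163],[0,0,-0.8],0]
  ]
}}

```text
t: 1.75
tcp_pos: [216.3, 478.3, 279.6]
eef_rot: [0.653, 0.757, 0.0, 0.0]
wrist_force: [0.3, 0.4, 0.4]
grip_width: 0.2
finger_force: 0.0
```

{"api": "send_rows", "payload": {
  "targets": [
    [[0,0,0],[-5,0.4,0],0],
    [[0,0,0],[-5,0.4,0],0],
    [[0,0,0],[-5,0.4,0],0],
    [[0,0,0],[-5,0.4,0],0],
    [[0,0,0],[-5,0.4,0],0],
    [[0,0,0],[-5,0.4,0],0],
    [[0,0,0],[-5,0.4,0],0],
    [[0,0,0],[-5,0.4,0],0],
    [[0,0,0],[-5,0.4,0],0],
    [[0,0,0],[-5,0.4,0],0]
  ]
}}

```text
t: 3.0
tcp_pos: [332.1, -11.4, 279.6]
eef_rot: [0.651, 0.759, 0.0, 0.0]
wrist_force: [2.0, 0.0, 0.7]
grip_width: -0.2
finger_force: 0.0
```

```bash
cat > h.py <<'E'
from workcell import manip
import cv2,numpy as np
from scipy.spatial.transform import Rotation as R
def to(*pts):
    s=manip.sense();r=R.from_quat(s["eef_rot"]);p=s["tcp_pos"]
    print("t",round(s["t"],2),"tcp",p.round(1),"F",s["wrist_force"].round(1),"axes x,y",r.as_matrix()[:,:2].T.round(3).tolist())
    for q in pts: print(q,"shift cm",(r.inv().apply(np.array(q)-p)/10).round(2))
def pin(c,*qs,name=None):
    im=manip.read_camera(c)
    if name: cv2.imwrite(f"pics/{name}.png",im[:,:,::-1])
    for q in qs: print(q,[([round(float(v)) for v in d["point"]],round(d["p"],2)) for d in manip.pinpoint(q,c)][:4])
E
python3 - <<'E'
from h import *
pin("wrist","leaf_hinge","leaf_edge","cradle","push_plate","press",name="w1")
pin("side","oiler","spare","pin_cup"); 
to((650,5,272))
E
```

```text
leaf_hinge []
leaf_edge []
cradle [([590, 13, 70], 0.71)]
push_plate [([776, -134, 3], 0.75), ([612, -130, 93], 0.72)]
press [([570, 163, 4], 0.98)]
oiler []
spare [([369, -132, 2], 0.56)]
pin_cup [([364, -261, -4], 0.67)]
t 3.5 tcp [332.   -8.7 279.4] F [ 0.1 -0.3  0.1] axes x,y [[-0.155, 0.988, 0.0], [0.988, 0.155, 0.0]]
(650, 5, 272) shift cm [-3.59 31.63  0.74]
```

{"api": "send_rows", "payload": {
  "targets": [
    [[0,0,0],[-0.45,4.25,0],0],
    [[0,0,0],[-0.45,4.25,0],0],
    [[0,0,0],[-0.45,4.25,0],0],
    [[0,0,0],[-0.45,4.25,0],0],
    [[0,0,0],[-0.45,4.25,0],0],
    [[0,0,0],[-0.45,4.25,0],0],
    [[0,0,0],[-0.45,4.25,0],0],
    [[0,0,0],[-0.45,4.25,0],0],
    [[0,0,0],[0,0,0],0]
  ]
}}

```text
t: 4.62
tcp_pos: [675.6, 8.3, 275.8]
eef_rot: [0.65, 0.76, -0.001, -0.001]
wrist_force: [0.0, -0.3, -0.6]
grip_width: -0.2
finger_force: 0.0
```

Run:
```python
from h import *
pin("wrist","leaf_hinge","leaf_edge","cradle","oiler",name="w2")
pin("scene","leaf_hinge","leaf_edge","oiler")
im=manip.read_camera("scene");a=cv2.resize(im[130:350,200:460],(472,400))
w=cv2.resize(cv2.imread("pics/w2.png"),(320,240));c=np.zeros((400,800,3),np.uint8);c[:,:472]=a[:,:,::-1];c[:240,480:]=w;cv2.imwrite("pics/c2.png",c)
to((671,9,170))
```

```text
leaf_hinge [([630, 22, 100], 0.58), ([568, 164, 0], 0.29)]
leaf_edge [([615, 14, 193], 0.56)]
cradle [([588, 10, 68], 0.84)]
oiler [([775, -136, 2], 0.57), ([633, 21, 101], 0.45)]
leaf_hinge [([637, 20, 101], 0.92)]
leaf_edge [([608, 14, 192], 0.62)]
oiler [([771, -136, -1], 0.64), ([610, -127, 92], 0.27)]
t 5.12 tcp [673.1   6.4 280.2] F [ 0.8 -0.3 -0.1] axes x,y [[-0.152, 0.988, -0.0], [0.988, 0.152, 0.001]]
(671, 9, 170) shift cm [ 0.29 -0.18 11.02]
```

View pics/c2.png

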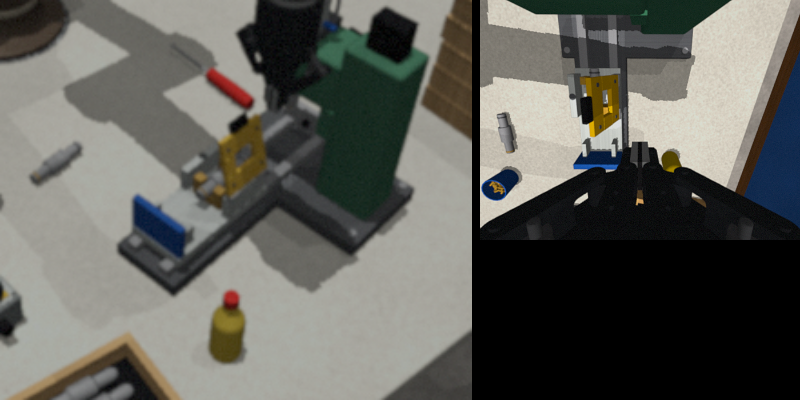

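{"api": "send_rows", "payload": {
  "targets": [
    [[0,0,0],[0,0,3.4],0],
    [[0,0,0],[0,0,3.4],0],
    [[0,0,0],[0,0,3.4],0],
    [[0,0,0],[0,-1.2,0],0],
    [[0,0,0],[0,-1.2,0],0],
    [[0,0,0],[0,-0.9,0],0],
    [[0,0,0],[0,-0.9,0],0],
    [[0,0,0],[0,-1.0,0.3],0],
    [[0,0,0],[0,-1.0,0.3],0],
    [[0,0,0],[0,0,0],0]
  ]
}}

```text
t: 6.38
tcp_pos: [611.3, -3.1, 171.0]
eef_rot: [0.651, 0.759, -0.0, -0.0]
wrist_force: [0.2, 0.6, 0.9]
grip_width: -0.4
finger_force: 0.0
```

Run:
```python
from h import *
pin("scene","leaf_hinge","leaf_edge","cradle","workpiece")
pin("wrist","leaf_hinge","leaf_edge",name="w3");to()
```

```text
leaf_hinge [([636, 22, 100], 0.92)]
leaf_edge [([594, 10, 184], 0.78)]
cradle [([590, 15, 74], 0.73)]
workpiece [([591, 10, 69], 0.45)]
leaf_hinge [([630, 20, 100], 0.86)]
leaf_edge [([599, 16, 186], 0.83)]
t 6.78 tcp [612.5  -2.9 171.1] F [-0.1 -0.4  0.4] axes x,y [[-0.152, 0.988, 0.0], [0.988, 0.152, -0.0]]
```

{"api": "send_rows", "payload": {
  "targets": [
    [[0,0,0],[0,-1.1,0.6],0],
    [[0,0,0],[0,-1.1,0.6],0],
    [[0,0,0],[0,-0.9,0.9],0],
    [[0,0,0],[0,-0.9,0.9],0],
    [[0,0,0],[0,-0.4,0.8],0],
    [[0,0,0],[0,-0.4,0.8],0],
    [[0,0,0],[0,-0.4,1.0],0],
    [[0,0,0],[0,-0.2,0.6],0],
    [[0,0,0],[0,0,0],0]
  ]
}}

```text
t: 7.9
tcp_pos: [558.3, -11.2, 108.6]
eef_rot: [0.651, 0.759, -0.001, -0.001]
wrist_force: [0.1, 0.2, 0.3]
grip_width: 0.3
finger_force: 0.0
```

Run:
```python
from h import *
pin("scene","leaf_hinge","leaf_edge",name="s4");to()
```

```text
leaf_hinge [([633, 19, 99], 0.76)]
leaf_edge [([538, 1, 111], 0.69)]
t 8.05 tcp [559.  -11.2 109.4] F [-1.   0.3  0.6] axes x,y [[-0.152, 0.988, 0.0], [0.988, 0.152, -0.0]]
```

{"api": "send_rows", "payload": {
  "targets": [
    [[0,0,0],[0,0,0.2],0],
    [[0,0,0],[0,0,0.2],0],
    [[0,0,0],[0,0,0.15],0],
    [[0,0,0],[0,0,0.1],0]
  ]
}}

```text
t: 8.55
tcp_pos: [559.0, -11.2, 103.0]
eef_rot: [0.651, 0.759, 0.0, 0.0]
wrist_force: [-2.1, 0.6, 7.2]
grip_width: 0.1
finger_force: 3.5
```

{"api": "send_rows", "payload": {
  "targets": [
    [[0,0,0],[0,0,0.1],0],
    [[0,0,0],[0,0,0.1],0]
  ]
}}

```text
t: 8.8
tcp_pos: [559.1, -11.2, 102.8]
eef_rot: [0.651, 0.759, 0.0, 0.001]
wrist_force: [-6.2, -0.3, 16.6]
grip_width: -0.0
finger_force: 8.8
```

{"api": "send_rows", "payload": {
  "targets": [
    [[0,0,0],[0,0,-3.5],0],
    [[0,0,0],[0,0,-3.5],0],
    [[0,0,0],[-4.2,0.8,0],0],
    [[0,0,0],[-4.2,0.8,0],0],
    [[0,0,0],[-4.2,0.8,0],0],
    [[0,0,0],[-4.2,0.8,0],0],
    [[0,0,0],[0,0,0],0]
  ]
}}

```text
t: 9.68
tcp_pos: [616.6, -174.9, 169.8]
eef_rot: [0.652, 0.758, -0.0, -0.0]
wrist_force: [-0.1, 2.0, 0.6]
grip_width: 0.1
finger_force: 0.0
```

Run:
```python
from h import *
pin("scene","leaf_hinge","leaf_edge","push_plate",name="s5")
pin("wrist","leaf_hinge","leaf_edge","push_plate","workpiece",name="w5")
a=cv2.resize(cv2.imread("pics/s5.png")[150:310,230:420],(475,400))
w=cv2.resize(cv2.imread("pics/w5.png"),(320,240));c=np.zeros((400,800,3),np.uint8);c[:,:475]=a;c[:240,480:]=w;cv2.imwrite("pics/c5.png",c)
to()
```

```text
leaf_hinge [([633, 23, 101], 0.89)]
leaf_edge [([544, -358, 78], 0.7), ([537, 8, 103], 0.57), ([510, -360, 0], 0.57), ([773, -137, -3], 0.38)]
push_plate [([611, -127, 93], 0.88)]
leaf_hinge []
leaf_edge []
push_plate [([614, -127, 88], 0.66)]
workpiece [([368, -130, 1], 0.59)]
t 10.12 tcp [ 616.1 -171.5  171.1] F [ 0.3 -0.5  0.2] axes x,y [[-0.153, 0.988, -0.0], [0.988, 0.153, 0.0]]
```

View pics/c5.png

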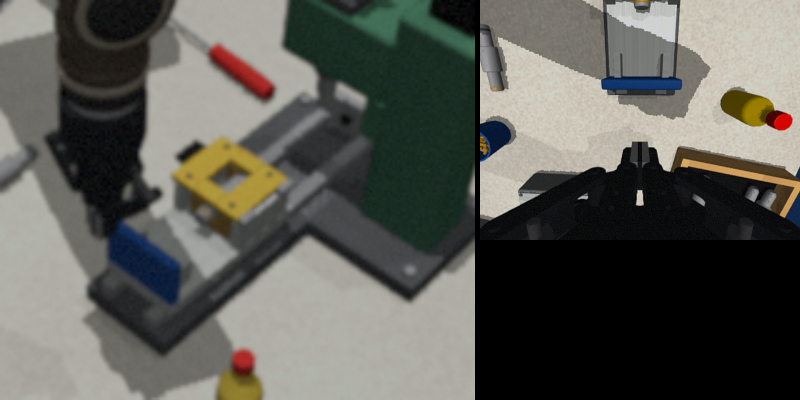

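{"api": "send_rows", "payload": {
  "targets": [
    [[0,0,0],[0,0,3],0],
    [[0,0,0],[0,0,3],0],
    [[0,0,0],[0,0,2.5],0],
    [[0,0,0],[1.2,0,0],0],
    [[0,0,0],[1.0,0,0],0],
    [[0,0,0],[0.5,0,0],0],
    [[0,0,0],[0.5,0,0],0],
    [[0,0,0],[0.5,0,0],0],
    [[0,0,0],[0.5,0,0],0],
    [[0,0,0],[0.5,0,0],0]
  ]
}}

```text
t: 11.38
tcp_pos: [609.4, -126.1, 86.3]
eef_rot: [0.651, 0.759, 0.0, 0.001]
wrist_force: [1.1, -2.6, 2.4]
grip_width: -0.1
finger_force: 1.5
```

{"api": "send_rows", "payload": {
  "targets": [
    [[0,0,0],[0.7,0,0],0],
    [[0,0,0],[0.9,0,0],0],
    [[0,0,0],[1,0,0],0],
    [[0,0,0],[1,0,0],0],
    [[0,0,0],[1,0,0],0],
    [[0,0,0],[1,0,0],0],
    [[0,0,0],[1,0,0],0],
    [[0,0,0],[1,0,0],0],
    [[0,0,0],[1,0,0],0],
    [[0,0,0],[0.8,0,0],0]
  ]
}}

```text
t: 12.62
tcp_pos: [594.4, -32.3, 85.7]
eef_rot: [0.651, 0.759, -0.0, -0.0]
wrist_force: [3.1, -2.2, 0.3]
grip_width: 0.2
finger_force: 1.6
```

Run:
```python
from h import *
pin("scene","push_plate","leaf_hinge")
pin("wrist","leaf_hinge","push_plate");to()
```

```text
push_plate [([597, -23, 91], 0.62)]
leaf_hinge [([618, 128, 99], 0.73)]
leaf_hinge []
push_plate []
t 12.93 tcp [594.1 -32.8  85.4] F [ 0.1  0.9 -0.3] axes x,y [[-0.152, 0.988, 0.001], [0.988, 0.152, -0.001]]
```

{"api": "send_rows", "payload": {
  "targets": [
    [[0,0,0],[0.6,0,0],0],
    [[0,0,0],[0.7,0,0],0],
    [[0,0,0],[0.7,0,0],0],
    [[0,0,0],[0.6,0,0],0],
    [[0,0,0],[0.5,0,0],0],
    [[0,0,0],[0.4,0,0],0],
    [[0,0,0],[0.3,0,0],0],
    [[0,0,0],[0.2,0,0],0]
  ]
}}

```text
t: 13.92
tcp_pos: [588.5, 6.7, 85.8]
eef_rot: [0.651, 0.759, -0.0, -0.0]
wrist_force: [-1.5, -2.5, -1.2]
grip_width: -0.1
finger_force: 1.3
```

{"api": "send_rows", "payload": {
  "targets": [
    [[0,0,0],[0.3,0,0],0],
    [[0,0,0],[0.2,0,0],0],
    [[0,0,0],[0.2,0,0],0]
  ]
}}

```text
t: 14.3
tcp_pos: [587.8, 11.2, 85.9]
eef_rot: [0.651, 0.759, -0.002, 0.002]
wrist_force: [-0.2, -16.3, -0.9]
grip_width: -0.1
finger_force: 7.7
```

{"api": "send_rows", "payload": {
  "targets": [
    [[0,0,0],[0.2,0,0],0],
    [[0,0,0],[0,0,0],0],
    [[0,0,0],[0,0,0],0]
  ]
}}

```text
t: 14.68
tcp_pos: [587.8, 11.2, 85.9]
eef_rot: [0.652, 0.758, -0.003, 0.003]
wrist_force: [0.9, -18.7, -2.4]
grip_width: -0.1
finger_force: 9.0
```

{"api": "send_rows", "payload": {
  "targets": [
    [[0,0,0],[-2,0,0],0],
    [[0,0,0],[-3,0,0],0],
    [[0,0,0],[0,0,-5],0],
    [[0,0,0],[0,0,-5.5],0]
  ]
}}

```text
t: 15.18
tcp_pos: [594.7, -34.2, 191.6]
eef_rot: [0.651, 0.759, 0.0, -0.001]
wrist_force: [1.7, -0.8, -0.4]
grip_width: -0.0
finger_force: 0.0
```

{"api": "send_rows", "payload": {
  "targets": [
    [[0,0,0],[-4.4,-2.2,0],0],
    [[0,0,0],[-4.4,-2.2,0],0],
    [[0,0,0],[-4.4,-2.2,0],0],
    [[0,0,0],[-4.4,-2.2,0],0],
    [[0,0,0],[-4.4,-2.2,0],0],
    [[0,0,0],[-4.4,-2.2,0],0],
    [[0,0,0],[-4.4,-2.2,0],0],
    [[0,0,0],[-4.4,-2.2,0],0],
    [[0,0,0],[0,0,0],0]
  ]
}}

```text
t: 16.3
tcp_pos: [473.8, -411.7, 190.7]
eef_rot: [0.653, 0.758, 0.001, 0.0]
wrist_force: [1.0, -0.2, -0.3]
grip_width: -0.1
finger_force: 0.0
```

Run:
```python
from h import *
pin("scene","push_plate","leaf_hinge","leaf_edge","start_top",name="s6")
pin("wrist","start_top","estop_top","control",name="w6")
a=cv2.resize(cv2.imread("pics/s6.png")[120:320,140:420],(470,336))
w=cv2.resize(cv2.imread("pics/w6.png"),(320,240));c=np.zeros((400,800,3),np.uint8);c[:336,:470]=a;c[:240,480:]=w;cv2.imwrite("pics/c6.png",c)
to()
```

```text
push_plate [([589, 18, 91], 0.72)]
leaf_hinge [([613, 168, 97], 0.97)]
leaf_edge [([520, 153, 103], 0.82), ([468, -368, 75], 0.19)]
start_top [([244, -508, 102], 0.7), ([367, -129, 0], 0.63), ([468, -367, 77], 0.45)]
start_top [([469, -369, 79], 0.93)]
estop_top [([545, -361, 78], 0.65), ([340, -519, 103], 0.64)]
control [([504, -365, 0], 0.96), ([289, -513, 0], 0.8)]
t 16.75 tcp [ 475.1 -407.9  191. ] F [-0.4  0.4 -0.5] axes x,y [[-0.154, 0.988, -0.0], [0.988, 0.154, 0.0]]
```

View pics/c6.png

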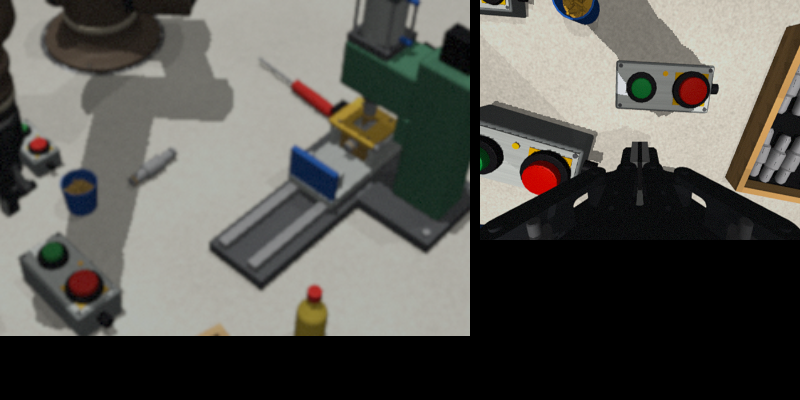

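The left half of the picture shows the slide home and the leaf flat. The wrist view has the green button at about (641,88) in the composite, straight ahead of the fingers, with the red one clear to its right.

{"api": "send_rows", "payload": {
  "targets": [
    [[0,0,0],[2.1,0,0],0],
    [[0,0,0],[2.0,0,0],0],
    [[0,0,0],[0,0,4],0],
    [[0,0,0],[0,0,4],0],
    [[0,0,0],[0,0,2],0],
    [[0,0,0],[0,0,0.5],0],
    [[0,0,0],[0,0,0.3],0],
    [[0,0,0],[0,0,0.2],0]
  ]
}}

```text
t: 17.75
tcp_pos: [469.0, -368.6, 81.8]
eef_rot: [0.651, 0.759, 0.0, 0.001]
wrist_force: [-0.2, 0.2, -0.7]
grip_width: 0.1
finger_force: 0.0
```

{"api": "send_rows", "payload": {
  "targets": [
    [[0,0,0],[0,0,0.2],0],
    [[0,0,0],[0,0,0.2],0]
  ]
}}

```text
t: 18.0
tcp_pos: [468.5, -368.4, 77.2]
eef_rot: [0.651, 0.759, 0.0, 0.0]
wrist_force: [-0.5, -0.3, 0.0]
grip_width: 0.3
finger_force: 0.0
```

{"api": "send_rows", "payload": {
  "targets": [
    [[0,0,0],[0,0,0.2],0],
    [[0,0,0],[0,0,0.2],0]
  ]
}}

```text
t: 18.25
tcp_pos: [468.5, -368.4, 73.2]
eef_rot: [0.651, 0.759, 0.0, 0.0]
wrist_force: [-0.5, 0.3, 3.5]
grip_width: -0.4
finger_force: 1.8
```

{"api": "send_rows", "payload": {
  "targets": [
    [[0,0,0],[0,0,0.2],0],
    [[0,0,0],[0,0,0.1],0]
  ]
}}

```text
t: 18.5
tcp_pos: [468.6, -368.4, 70.9]
eef_rot: [0.651, 0.759, 0.0, 0.001]
wrist_force: [-3.7, 1.7, 13.6]
grip_width: -0.1
finger_force: 6.8
```

{"api": "send_rows", "payload": {
  "targets": [
    [[0,0,0],[0,0,0.2],0],
    [[0,0,0],[0,0,0.1],0]
  ]
}}

```text
t: 18.75
tcp_pos: [468.7, -368.5, 70.6]
eef_rot: [0.651, 0.759, 0.0, 0.002]
wrist_force: [-7.4, 6.5, 29.9]
grip_width: 0.3
finger_force: 14.9
```

The button bottomed out at z 71, with the force well past 5 N, so I'm lifting off.

{"api": "send_rows", "payload": {
  "targets": [
    [[0,0,0],[0,0,-2],0],
    [[0,0,0],[0,0,-4],0],
    [[0,0,0],[0,0,-5],0],
    [[0,0,0],[0,0,0],0],
    [[0,0,0],[0,0,0],0]
  ]
}}

```text
t: 19.38
tcp_pos: [468.1, -368.0, 176.0]
eef_rot: [0.651, 0.759, -0.0, -0.0]
wrist_force: [0.5, -0.0, -1.3]
grip_width: -0.2
finger_force: 0.0
```

Run:
```python
from h import *
pin("scene","push_plate","leaf_edge","leaf_hinge")
pin("side","start_top","cradle","workpiece");to()
manip.read_camera("scene");print(manip.sign_off())
```

```text
push_plate [([612, 172, 98], 0.48)]
leaf_edge [([515, 152, 106], 0.67)]
leaf_hinge [([611, 175, 98], 0.85)]
start_top [([613, 166, 100], 0.7), ([472, -364, 77], 0.56), ([190, -271, 51], 0.46), ([238, -506, 107], 0.44)]
cradle [([563, 161, 72], 0.62), ([366, -130, 2], 0.32)]
workpiece [([572, 160, 68], 0.68), ([567, 157, -5], 0.43), ([611, 164, 98], 0.21)]
t 19.77 tcp [ 468.1 -368.   176.2] F [-0.   0.4  0.8] axes x,y [[-0.152, 0.988, 0.001], [0.988, 0.152, -0.001]]
the job is handed in; nothing more can be done
None
```

I shut the clamp leaf, pushed the slide home to its stop, and pressed and released the green start button. The job was handed in at about 20 s with the arm clear of everything; sign-off returned no verdict.

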